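Hook a dropped probe collar out from under the calibrator's wire guard

TASK

A steel probe collar has dropped into the drip gutter under the calibrator's fixed wire guard. Take the hooked rod by its handle, reach its hook in under the guard and draw the collar along the gutter floor, out of the guard, until you feel it come up firmly against the sprung buffer: hold a pull of about 8 N there for half a second, and never load the collar, gutter or guard with 20 N. Then unhook and stand the rod back on the bench away from the gutter, leaving the collar lying in the gutter; keep your fingers off the collar, do not lift it out, and leave the other things alone.

Things in the scene. Friction and masses are not known exactly. Their poses are not given: they have to be found in the camera images.
- gutter: Fixed white-enamelled drip gutter, open above. Origin on the bench below the middle of the guard's mouth; the gutter runs along its y (+y in under the guard, -y to its open end), z up. It spans y = -145 to +195 mm. Floor 20 mm above the bench, 60 mm wide; walls 3 mm thick, tops 42 mm above the bench; no wall at the -y end. A grey calibrator box, 207 mm tall, closes the +y end.
- guard_roof (a point): Middle of the underside of the wire guard's roof: 95 mm inside the mouth, 105 mm above the bench, so 85 mm of room over the gutter floor. Guard: fixed steel bars 48 mm apart over gutter y = 0 to 190 mm, with posts and side bars at gutter x = +-36 mm; its mouth at y = 0 is open over the whole gutter width.
- gutter_end (a point): Middle of the gutter floor's edge at the open end (gutter y = -145 mm). Between it and the mouth a steel stop is clamped across, 13 mm high over the floor (clamp ears outside the walls: 45 mm above the bench). On its guard side is a rubber buffer, sprung: 3 N per mm, 10 mm travel. Its face lies at gutter y = -115 to -65 mm: it varies and is not measured, so feel for it.
- collar_center (a point): Centre (half-way up) of the dropped collar: a plain loose dark steel ring, outer diameter 40 mm, hole 22 mm right through, 12 mm high, about 0.1 kg, lying flat on the gutter floor (so its centre is 6 mm over the floor), 60 to 110 mm inside the guard's mouth. Its sliding drag is under 2 N.
- rod_handle (a point): Centre of the hooked rod's handle: an upright black plastic block 26 x 26 mm and 75 mm tall (this point is half-way up, 37.5 mm above its foot). Its axes are the rod's: a steel bar of 8 mm diameter runs from the handle along its +y, bar axis 26 mm above the foot of the handle, to the hook. It starts standing on the bench on the handle's foot and the hook's end. About 0.12 kg.
- rod_hook (a point): End of the hook, the lowest point of the rod: at 290 mm from the handle's axis along the rod's +y the 8 mm bar turns straight down to this point, which is level with the foot of the handle (37.5 mm below the handle's centre). So the bar's underside is 22 mm above the hook's end.
- wash_bottle: Small white bottle, 56 mm diameter, 85 mm tall, a bystander; origin at its foot.
- grease_jar: Amber glass jar, 60 mm diameter, 60 mm tall, a bystander; origin at its foot.
- gauge_block: Steel block 50 x 30 x 30 mm, a bystander; origin at the centre of its underside.
Not all that is in view belongs to the job. Of the things like the part that bears collar_center, leave any that is blue or white; of the rest the smaller one is meant.

How it is judged:
By the outcome, as a careful person would: the job done as asked, in the order asked, and still so for the second after the job is handed in, with the robot touching nothing.
It also fails if it takes over 69 s, if anything falls off the work surface, if the arm or the gripper's body presses on something with over 40 N, if the wrist force passes 120 N, or if a joint passes its speed limit or range.

ROBOT

A 6-joint arm with a two-finger parallel gripper is mounted at the origin on the work surface. World frame = base frame: x ahead of the robot, y to its left, z up, the work surface at z = 0. Lengths are in mm, angles in rad, forces in N, time in s.
With the tool pointing down it reaches from about 275 to 1000 mm from the base axis. Payload 8.4 kg.
Tool frame: the origin (TCP) lies midway between the tips of the shut fingers; the grasp point (between the pads) lies 19 mm behind it; z points along the fingers, y is the line along which they close (so a half turn about z gives the same grasp; the last joint's range is limited). The gripper opens to 85 mm and grips with 20 to 120 N. Pads are 22 mm wide; open, the fingers measure 114 mm over their backs; the gripper's body (76 mm by 85 mm) begins 54 mm behind the grasp point. The pads swing forward as they close: fully open they stand 13 mm farther back than shut.
Start: joints at [-1.226, 0.353, 1.633, -0, 1.155, -0.002], TCP at [212.43, -587.794, 231.281] pointing down, gripper open.
Joint ranges: [-2.63, 2.63], [-0.92, 2.1], [0.06, 2.66], [-1.3, 4.44], [0, 2.69], [-3.02, 3.02]. Speed limits (rad/s): [2.22, 2.22, 2.79, 3.14, 3.14, 3.14].

INTERFACE

Orientations are given as [roll, pitch, yaw] about the fixed x, y, z axes, in that order (R = Rz(yaw) Ry(pitch) Rx(roll)).
In Python, from rig import r gives the robot as it stands.
- The arm moves only by the shell command python3 -m inch 'ROWS' [OPENING] [FORCE]. ROWS is JSON, a list that holds one entry, the list of rows, each a list of 6 numbers: the shift along the tool's x, y, z scaled (see below), then the turn, a rotation vector about the tool's x, y, z scaled (see below). In form: [[[tx, ty, tz, wx, wy, wz], ...]]. A call has 1 to 8 rows; each row is the pose to reach, as a shift and turn from the pose commanded when the call began, along the tool's axes at that moment, turning the shorter way round; what a row does not reach only later rows make up. The controller multiplies each number of a shift by 20 cm and each number of a turn by pi rad. A row lasts 1/12 s, in which the tool goes at most 41.7 mm and 7.16 degrees, less where a joint would pass 70% of its speed; a pose out of reach is approached as far as the arm can. A call with a number of a shift or a turn outside -1 to 1 is refused whole. A call with a gripper value outside its range is refused whole. OPENING is the gripper's target within -1 to 1 (fully open at 1, half-way at 0, shut at -1), set as the call begins (- or left out, the last holds). The fingers move at their own pace and stop on an object; FORCE is the grip in N (left out, the last holds). Time passes only in rows, so rows that repeat a pose let the fingers close. It gives the time, the measured TCP pose, the force, the opening and the grip force at its end, in the units of the state.
- r.sense(): the state, without advancing time (a new reading comes with each control period).
- r.grab_frame(name): name is "side" or "top" or "wrist"; returns the picture (420x560x3 uint8, red, green, blue); there is no depth.
- r.camera_info(name): a dict with "K" (3x3 intrinsics, pixels), "rvec" (rotation vector, rad) and "tvec" (3), from world to camera coordinates, as OpenCV has them; the wrist camera has in their place "mount" (4x4, takes a point from camera to tool coordinates, whose origin is the TCP and whose axes are the flange's). Camera axes: x right, y down, z forward; pixel columns grow to the right and rows downward; lengths in mm; the calibration is good to about 2 mm. A picture is of the moment at which its call begins: read the wrist's pose just before it. camera_info takes no time and is no camera call.
- r.sign_off(): hands the job in; it is judged then, once.
The state is a dict: "clock": time; "qpos": joint angles; "qvel": joint speeds; "joint_efforts": joint torques, N m; "eef_pos": TCP position; "tcp_rot": TCP orientation; "contact_force": force on the tool from outside, world axes, zero at the start; "wrist_torque": the same for the moment, N m; "opening": opening from 0.0 (shut) to 1.0 (fully open); "grasp_force": force on a finger pad.
Only numpy, scipy, OpenCV 4.12 (cv2) and the standard library are available. Lean on these libraries where they do the work, as an engineer would, in place of code of your own. Each camera call takes 0.05 s, during which the arm holds its last target. There are 200 camera calls.

## Working session

There is one attempt and no reset: what is moved stays moved. The work goes in short steps, Python scripts to look and compute and a shell command to move; the robot and the scene stay as the last step left them, time stands still between calls to the robot, and variables do not carry over. Pictures are saved under pics/ and viewed, at most 10 in all, crops included, and the job is handed in when it is done.

```bash
ls; mkdir -p pics; python3 - <<'E'
from rig import r
import cv2
print(r.sense())
for n in("side","top","wrist"):
    print(n,r.camera_info(n))
    cv2.imwrite(f"pics/{n}0.png",r.grab_frame(n)[:,:,::-1])
E
```

```text
pics
{'clock': 0.0, 'qpos': array([-1.22637061e+00,  3.53640904e-01,  1.63413790e+00, -3.61658048e-05,
        1.15520258e+00, -2.44859653e-03]), 'qvel': array([-0.00107361, -0.00141179, -0.00022882,  0.00047589,  0.00039522,
       -0.00127033]), 'joint_efforts': array([ 3.51218223e-03, -6.05239320e+01, -3.42066193e+01,  1.99487604e-04,
        9.49419133e-03,  2.25404612e-06]), 'eef_pos': array([ 212.27404461, -587.33836081,  230.56459517]), 'tcp_rot': array([-3.14020384e+00,  2.96664046e-05,  3.46888959e-01]), 'contact_force': array([ 0.36591351, -0.12334665, -0.01600018]), 'wrist_torque': array([-0.0088852 , -0.01558761,  0.01232663]), 'grasp_force': 0.0, 'opening': 1.0011455723326574}
side {'K': array([[467.00673293,   0.        , 275.72030376],
       [  0.        , 467.00673293, 211.59260307],
       [  0.        ,   0.        ,   1.        ]]), 'rvec': array([ 2.34746763, -0.55238363,  0.20399264]), 'tvec': array([-516.3309316 ,  255.6025693 ,  862.34023076])}
top {'K': array([[538.92275333,   0.        , 284.49936505],
       [  0.        , 538.92275333, 209.04209221],
       [  0.        ,   0.        ,   1.        ]]), 'rvec': array([ 2.16959664, -2.20860133,  0.09501039]), 'tvec': array([  14.26977097,  578.91767955, 1198.51258044])}
wrist {'K': array([[350.5366227 ,   0.        , 279.06849174],
       [  0.        , 350.5366227 , 213.31908197],
       [  0.        ,   0.        ,   1.        ]]), 'mount': array([[ 6.79781588e-04, -9.52412879e-01, -3.04810181e-01,
         7.74485369e+01],
       [ 9.99999651e-01,  7.95591323e-04, -2.55733161e-04,
        -3.09853670e-01],
       [ 4.86067891e-04, -3.04809901e-01,  9.52413087e-01,
        -1.44192382e+02],
       [ 0.00000000e+00,  0.00000000e+00,  0.00000000e+00,
         1.00000000e+00]])}
```

View pics/top0.png

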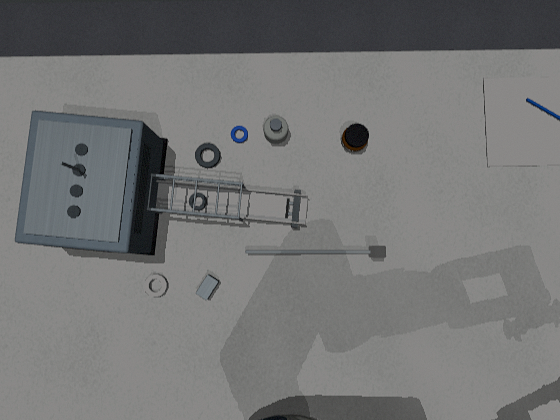

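View pics/side0.png

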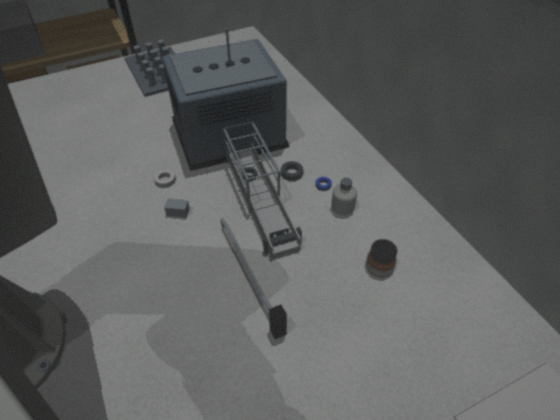

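The top view shows four rings. They are a dark one in the gutter under the guard at (198,202), a larger dark one outside at (208,155), a blue one at (240,134) and a white one at (157,285). The smaller dark ring, the one in the gutter, fits the description. The rod's handle is at (377,252) and its hook end at (248,251). I'll confirm this in an enlarged crop.

```bash
cat > h.py <<'E'
import numpy as np,cv2
from rig import r
from scipy.spatial.transform import Rotation as R
def cam(n,s=None):
    i=r.camera_info(n);K=i["K"]
    if n=="wrist":
        s=s or r.sense();T=np.eye(4);T[:3,:3]=R.from_euler("xyz",s["tcp_rot"]).as_matrix();T[:3,3]=s["eef_pos"]
        M=T@i["mount"];return K,M[:3,:3],M[:3,3]
    A=cv2.Rodrigues(i["rvec"])[0];return K,A.T,-A.T@i["tvec"]
def ray(c,u,z):
    K,A,o=c;d=A@np.linalg.inv(K)@np.array([u[0],u[1],1.]);return o+d*(z-o[2])/d[2]
def proj(c,p):
    K,A,o=c;q=K@(A.T@(np.array(p,float)-o));return q[:2]/q[2]
E
python3 - <<'E'
from h import *
im=cv2.imread("pics/top0.png")
c=im[120:300,140:400]
c=cv2.resize(c,None,fx=3,fy=3,interpolation=cv2.INTER_CUBIC)
cv2.imwrite("pics/c1.png",cv2.convertScaleAbs(c,alpha=1.5))
t=cam("top");print(t[2])
for n,u,z in(("collar",(198,202),32),("big",(208,155),12),("handletop",(377,252),75),("hook",(248,251),26)):print(n,ray(t,u,z))
E
```

```text
[ 488.27408163   19.57177911 1238.13855372]
collar [597.50672789 197.75825415  32.        ]
big [707.20774486 177.12479577  12.        ]
handletop [ 478.76947578 -193.06581113   75.        ]
hook [485.9027214   87.51230399  26.        ]
```

View pics/c1.png

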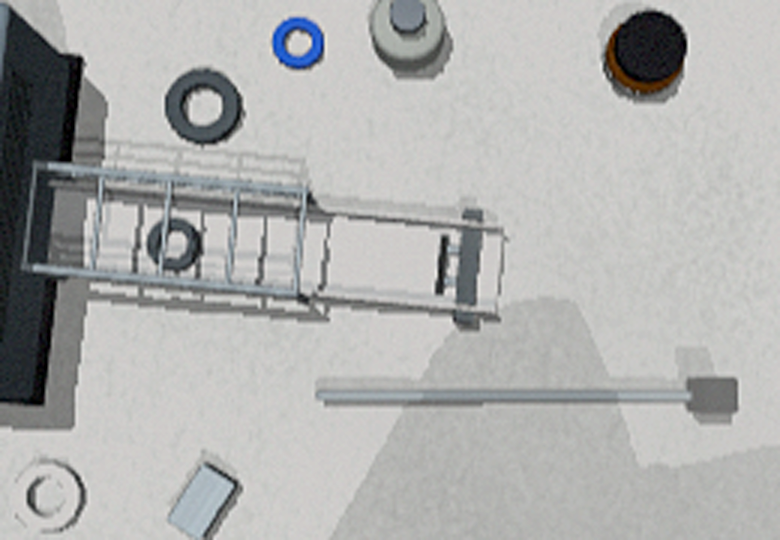

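The crop confirms it. The small dark ring in the gutter, at crop (175,244), is the collar. The bigger dark one at (204,106) lies outside, and the blue and white ones are to be left. The gutter walls run from (318,208) to (505,232) and from (320,302) to (498,318). The buffer plate is at crop x≈442, and the bar runs from (318,394) to (688,396).

```bash
python3 - <<'E'
from h import *
t=cam("top");f=lambda x,y,z:ray(t,((x+.5)/3+140-.5,(y+.5)/3+120-.5),z)
P={k:f(*v) for k,v in dict(collar=(175,244,32),uA=(325,211,42),uB=(505,233,42),lA=(325,301,42),lB=(498,319,42),buf=(441,264,30),barH=(319,394,26),barS=(688,396,26),htop=(712,388,75),mouthU=(308,187,105),mouthL=(301,295,105)).items()}
for k,v in P.items():print(k,v.round(1))
ang=lambda d:np.degrees(np.arctan2(-d[0],d[1]))
print("gutter yaw",ang(P["uA"]-P["uB"]),ang(P["lA"]-P["lB"]),"bar yaw",ang(P["barH"]-P["barS"]),np.linalg.norm(P["barH"]-P["barS"]))
print("wall sep",np.linalg.norm(P["uB"]-P["lB"]), "mouth mid",(P["mouthU"]+P["mouthL"])/2,"end mid",(P["uB"]+P["lB"])/2)
E
```

```text
collar [599.8 197.7  32. ]
uA [621.5  84.8  42. ]
uB [602.8 -48.7  42. ]
lA [554.6  85.7  42. ]
lB [539.  -42.1  42. ]
buf [581.5  -0.9  30. ]
barH [486.  92.  26.]
barS [ 479.4 -184.    26. ]
htop [ 485.2 -193.3   75. ]
mouthU [631.7  93.1 105. ]
mouthL [555.6  99.  105. ]
gutter yaw -7.980424577494034 -6.958661368673798 bar yaw -1.3572131469076103 276.10960237636857
wall sep 64.20192225192226 mouth mid [593.65995904  96.06296198 105.        ] end mid [570.89597418 -45.39744265  42.        ]
```

```bash
cat >> h.py <<'E'
def go(x,y,z,yawdeg):
    s=r.sense();A=R.from_euler("xyz",s["tcp_rot"]);B=R.from_euler("xyz",[np.pi,0,np.radians(yawdeg)])
    print("shift",(A.inv().apply(np.array([x,y,z])-s["eef_pos"])/200).round(4),"turn",((A.inv()*B).as_rotvec()/np.pi).round(4))
E
python3 -m inch '[[[0.96,-0.695,0,0,0,0.118],[0.96,-0.695,0,0,0,0.118],[0.96,-0.695,0,0,0,0.118],[0.96,-0.695,0,0,0,0.118],[0.96,-0.695,0,0,0,0.118],[0.96,-0.695,0,0,0,0.118],[0.96,-0.695,0,0,0,0.118]]]'
python3 -c "
from h import *
go(480,-194,200,-1.4)"
```

```text
clock: 0.73
eef_pos: [347.8, -387.5, 231.1]
tcp_rot: [-3.14, -0.0, -0.021]
contact_force: [-0.5, -0.3, 0.9]
opening: 1.001
grasp_force: 0.0
shift [ 0.6404 -0.9811  0.158 ] turn [-0.0007 -0.0001  0.0011]
```

```bash

python3 -m inch '[[[0.64,-0.98,0.158,0,0,0],[0.64,-0.98,0.158,0,0,0],[0.64,-0.98,0.158,0,0,0],[0.64,-0.98,0.158,0,0,0],[0.64,-0.98,0.158,0,0,0],[0.64,-0.98,0.158,0,0,0],[0.64,-0.98,0.158,0,0,0],[0.64,-0.98,0.158,0,0,0]]]'
python3 -c "
from h import *
s=r.sense();im=r.grab_frame('wrist')
cv2.imwrite('pics/w1.png',im[:,:,::-1]);c=cam('wrist',s);print(s['eef_pos'],s['tcp_rot'],c[2])
print('expect handle top',proj(c,(480,-194,75)),'foot',proj(c,(480,-194,0)))"
```

```text
clock: 1.4
eef_pos: [478.8, -198.0, 199.3]
tcp_rot: [-3.142, 0.001, -0.021]
contact_force: [0.1, 0.5, -0.1]
opening: 1.0
grasp_force: 0.0
[ 478.80176457 -197.98313787  199.27577309] [-3.14153972e+00  8.35507945e-04 -2.10030912e-02] [ 556.28052109 -199.53199623  343.4034115 ]
expect handle top [274.21216901 201.57034644] foot [275.23474139 181.01860947]
```

View pics/w1.png

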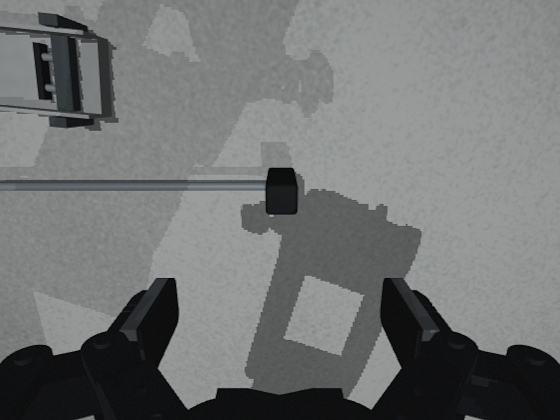

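The wrist view shows the handle at about (282,197), with its top face in the lower part. The bar runs left along v≈186. The gutter's open end is at u≈105, with the stop and buffer at u≈40 to 75.

```bash
python3 - <<'E'
from h import *
im=cv2.imread('pics/w1.png');g=im.max(2).astype(int)
print(g[160:220:2,282]);print(g[205,258:306]);print(g[175,258:306])
s=r.sense();c=cam('wrist',s)
for u in((266,205),(297,205),(282,213),(282,185)):print(u,ray(c,u,75).round(1))
for u0 in(20,240):
    col=g[176:196,u0];print(col)
    print(ray(c,(u0,185.5),26).round(1))
for u in((117,125),(104,38),(110,40),(118,120)):print(u,ray(c,u,42).round(1),ray(c,u,20).round(1))
E
```

```text
[135 137 137 131   6  13  14  17  16  14  17  13  17  28  32  30  28  30
  29  30  30  30  29  30  28  29  27  47  96  94]
[94 96 98 98 97 98 95 71 15 24 26 26 28 29 28 30 31 29 27 28 29 27 27 32
 31 29 28 28 30 30 29 29 32 30 29 30 29 25 19 52 87 97 95 92 92 94 95 96]
[138 135 135 137 141 142 142 146 129  72   7  14  14  16  12  15  16  14
  16  16  13  16  15  14  17  15  15  15  15  14  15  15  16  15  14  13
   8  64  93  94  92  91 122 152 153 156 154 152]
(266, 205) [ 476.8 -188.3   75. ]
(297, 205) [ 476.3 -213.    75. ]
(282, 213) [ 469.8 -200.9   75. ]
(282, 185) [ 492.9 -201.4   75. ]
[142 136 127 122  66  68  66  88  98 104 108 105 100  92  97 134 131 128
 128 129]
[486.2  41.6  26. ]
[153 153 157 152  91  82  78 101 113 130 145 134 119 106 120 156 151 149
 151 156]
[ 481.8 -162.6   26. ]
(117, 125) [539.5 -64.5  42. ] [538.3 -54.6  20. ]
(104, 38) [605.3 -65.2  42. ] [608.9 -55.3  20. ]
(110, 40) [603.8 -69.6  42. ] [607.3 -60.   20. ]
(118, 120) [543.5 -66.   42. ] [542.6 -56.2  20. ]
```

```bash
python3 -c "
from h import *
go(481.2,-200.7,44,-1.3)"
```

```text
shift [0.0151 0.0087 0.7772] turn [0.0001 0.0002 0.0001]
```

```bash

python3 -m inch '[[[0.015,0.0087,0.2,0,0,0],[0.015,0.0087,0.4,0,0,0],[0.015,0.0087,0.6,0,0,0],[0.015,0.0087,0.7,0,0,0],[0.015,0.0087,0.777,0,0,0],[0.015,0.0087,0.777,0,0,0],[0.015,0.0087,0.777,0,0,0]]]'
python3 -m inch '[[[0,0,0,0,0,0],[0,0,0,0,0,0],[0,0,0,0,0,0],[0,0,0,0,0,0],[0,0,0,0,0,0],[0,0,0,0,0,0]]]' -1 80
```

```text
clock: 2.03
eef_pos: [480.5, -201.7, 44.0]
tcp_rot: [-3.141, 0.002, -0.025]
contact_force: [-0.2, -0.8, 0.7]
opening: 0.999
grasp_force: 0.0
clock: 2.53
eef_pos: [481.9, -200.8, 45.2]
tcp_rot: [3.141, -0.001, -0.024]
contact_force: [-1.0, 0.6, 8.5]
opening: 0.293
grasp_force: 78.8
```

```bash

python3 -m inch '[[[0,0,-0.05,0,0,0],[0,0,-0.15,0,0,0],[0,0.1,-0.3,0,0,0],[0,0.25,-0.3,0,0,0],[0,0.25,-0.3,0,0,0],[0,0.25,-0.3,0,0,0]]]' - 100
python3 -c "
from h import *
go(546,-229,105,-8)"
```

```text
clock: 3.03
eef_pos: [480.4, -251.8, 105.2]
tcp_rot: [3.141, -0.001, -0.026]
contact_force: [-0.5, -0.6, -1.5]
opening: 0.285
grasp_force: 98.6
shift [ 0.325  -0.1225  0.0015] turn [ 0.0002 -0.0004  0.0363]
```

```bash

python3 -m inch '[[[0.1,0,0,0,0,0.01],[0.2,-0.06,0,0,0,0.02],[0.325,-0.1225,0,0,0,0.036],[0.325,-0.1225,0,0,0,0.036],[0.325,-0.1225,0,0,0,0.036]]]'
python3 - <<'E'
from h import *
s=r.sense();im=r.grab_frame('wrist');cv2.imwrite('pics/w2.png',im[:,:,::-1]);print(s['eef_pos'],s['tcp_rot'],s['contact_force'])
cv2.imwrite('pics/t2.png',r.grab_frame('top')[:,:,::-1])
a=im[0:300,0:280,::-1];b=cv2.imread('pics/t2.png')[150:250,140:310]
a=cv2.resize(a,(560,600));b=cv2.resize(b,None,fx=4.7,fy=5.9)[:600,:800]
cv2.imwrite('pics/w2c.png',cv2.convertScaleAbs(a,alpha=1.4));cv2.imwrite('pics/t2c.png',cv2.convertScaleAbs(b,alpha=1.4))
E
```

```text
clock: 3.45
eef_pos: [546.0, -226.3, 103.7]
tcp_rot: [-3.141, 0.001, -0.135]
contact_force: [-0.9, 0.9, -1.0]
opening: 0.286
grasp_force: 98.6
[ 545.98128076 -226.27566266  103.72936087] [-3.14117252e+00  1.23843034e-03 -1.34518056e-01] [-0.89959679  0.87174175 -1.04414099]
```

View pics/w2.png

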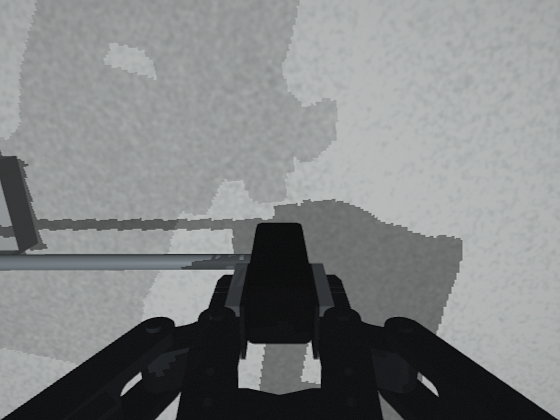

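View pics/t2c.png

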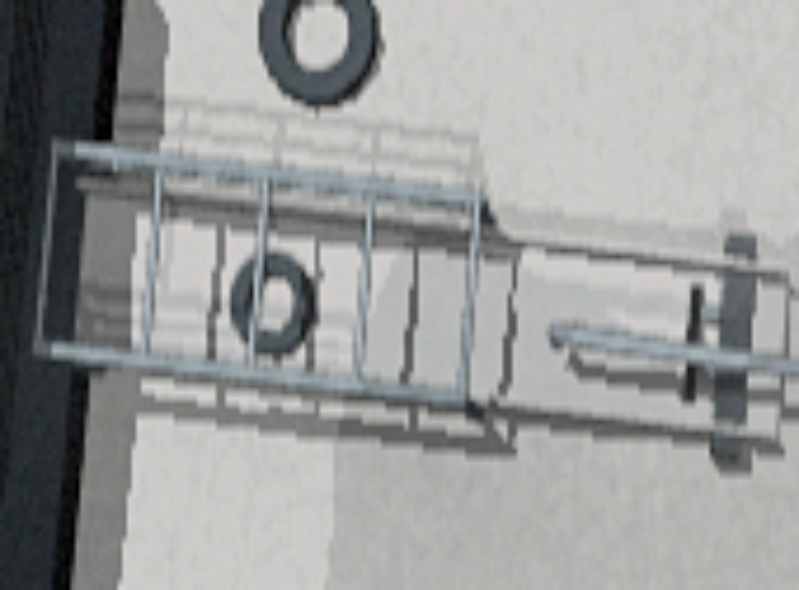

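The wrist view shows the handle firmly held and the bar leaving left along v≈262. The top view crop shows the hook over the open gutter at (556,332), ahead of the mouth. The collar is at (273,303), its hole at (275,302), and the buffer is at x≈692.

```bash
cat > m.py <<'E'
from h import *
t=cam("top");f=lambda x,y,z:ray(t,((x+.5)/4.7+140-.5,(y+.5)/5.9+150-.5),z)
P={k:f(*v) for k,v in dict(col=(273,303,32),hole=(276,302,32),uA=(520,244,42),uB=(787,275,42),lA=(518,406,42),lB=(780,439,42),buf=(699,343,30),mU=(475,192,107),mL=(463,396,107),fU=(55,148,107),fL=(42,350,107),hook=(551,332,86),barR=(790,367,86)).items()}
if __name__=="__main__":
    for k,v in P.items():print(k,v.round(1))
    ang=lambda d:np.degrees(np.arctan2(-d[0],d[1]))
    for a,b in(("uA","uB"),("lA","lB"),("fU","mU"),("fL","mL"),("hook","barR")):print(a,ang(P[a]-P[b]))
    s=r.sense();y=s["tcp_rot"][2];p=s["eef_pos"];print("fk hook end bar",p[:2]+294*np.array([-np.sin(y),np.cos(y)]))
E
python3 m.py
```

```text
col [599.9 198.4  32. ]
hole [600.3 197.   32. ]
uA [619.4  79.9  42. ]
uB [605.4 -46.6  42. ]
lA [558.1  81.6  42. ]
lB [543.4 -42.   42. ]
buf [581.3  -4.6  30. ]
mU [631.3  96.5 107. ]
mL [558.3 102.8 107. ]
fU [650.3 284.6 107. ]
fL [577.9 290.4 107. ]
hook [582.1  63.9  86. ]
barR [567.5 -44.8  86. ]
uA -6.288005276842913
lA -6.7473300159629765
fU -5.767062671580572
fL -5.990789487631102
hook -7.668856474478813
fk hook end bar [584.22906658  64.31212515]
```

```bash
python3 -m inch '[[[0,0,0,0,0,0],[0,0,0,0,0,0]]]'; python3 -c "
from h import *
go(569.2,-90.1,90,-6.5)"
```

```text
clock: 3.72
eef_pos: [544.8, -227.8, 104.2]
tcp_rot: [-3.141, 0.001, -0.137]
contact_force: [-0.1, 0.2, -1.5]
opening: 0.286
grasp_force: 98.6
shift [ 0.0269 -0.6989  0.0709] turn [-0.0001  0.0003 -0.0076]
```

```bash

python3 -m inch '[[[0.005,-0.12,0.04,0,0,-0.004],[0.01,-0.25,0.07,0,0,-0.0076],[0.015,-0.4,0.07,0,0,-0.0076],[0.022,-0.55,0.07,0,0,-0.0076],[0.027,-0.65,0.07,0,0,-0.0076],[0.027,-0.7,0.07,0,0,-0.0076],[0.027,-0.7,0.07,0,0,-0.0076],[0.027,-0.7,0.07,0,0,-0.0076]]]'
python3 - <<'E'
from h import *
im=r.grab_frame('top')[:,:,::-1]
cv2.imwrite('pics/t3c.png',cv2.convertScaleAbs(cv2.resize(im[170:235,160:260],None,fx=8,fy=8,interpolation=cv2.INTER_CUBIC),alpha=1.5))
go(569.2,-90.1,90,-6.5)
E
```

```text
clock: 4.38
eef_pos: [570.0, -90.3, 90.4]
tcp_rot: [3.141, 0.0, -0.112]
contact_force: [-0.3, 0.3, -1.0]
opening: 0.291
grasp_force: 98.7
shift [-0.0041 -0.003   0.0018] turn [ 0.0001 -0.      0.0001]
```

View pics/t3c.png

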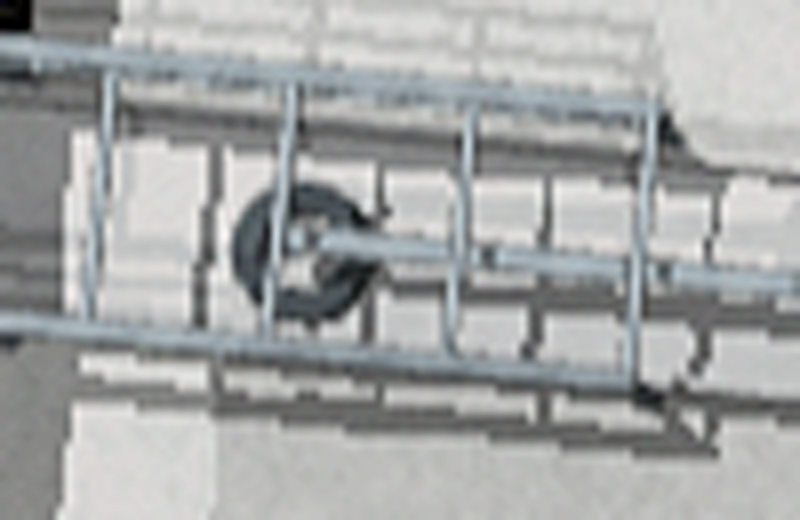

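The crop shows the collar at about (308,251), spanning x 233–383 and y 182–321. The bar ends at about (285,238), to the upper left. I'll convert both at their heights.

```bash
python3 - <<'E'
from h import *
t=cam("top");f=lambda x,y,z:ray(t,((x+.5)/8+160-.5,(y+.5)/8+170-.5),z)
a=f(308,251,32);b=f(285,238,72);m=f(460,252,72);print(a,b,m)
d=(b-m)/np.linalg.norm(b-m);hk=b-4*d;print("hook",hk,"err collar-hook",(a-hk)[:2],d)
s=r.sense();y=s["tcp_rot"][2];print(s["eef_pos"][:2]+290*np.array([-np.sin(y),np.cos(y)]))
E
```

```text
[599.89644632 197.60330794  32.        ] [599.84009692 197.90021567  72.        ] [595.21420659 150.5633149   72.        ]
hook [599.45105926 193.91917941  72.        ] err collar-hook [0.44538706 3.68412852] [0.09725942 0.99525906 0.        ]
[602.66898364 197.36847961]
```

```bash

python3 -m inch '[[[-0.002,-0.01,0.03,0,0,0],[-0.002,-0.01,0.06,0,0,0],[-0.002,-0.01,0.09,0,0,0],[-0.002,-0.01,0.11,0,0,0],[-0.002,-0.01,0.12,0,0,0],[-0.002,-0.01,0.12,0,0,0],[-0.002,-0.01,0.12,0,0,0]]]'
python3 -c "
from h import *
s=r.sense();print(s['contact_force'],s['wrist_torque'],s['eef_pos'])
im=r.grab_frame('top')[:,:,::-1]
cv2.imwrite('pics/t4c.png',cv2.convertScaleAbs(cv2.resize(im[170:235,160:260],None,fx=8,fy=8,interpolation=cv2.INTER_CUBIC),alpha=1.5))"
```

```text
clock: 5.02
eef_pos: [569.9, -87.9, 66.1]
tcp_rot: [-3.142, 0.0, -0.113]
contact_force: [0.1, 0.1, -1.6]
opening: 0.286
grasp_force: 98.7
[ 0.09521581  0.09144524 -1.57045144] [-0.05473241 -0.03344877  0.00142548] [569.94896953 -87.88640172  66.05528724]
```

View pics/t4c.png

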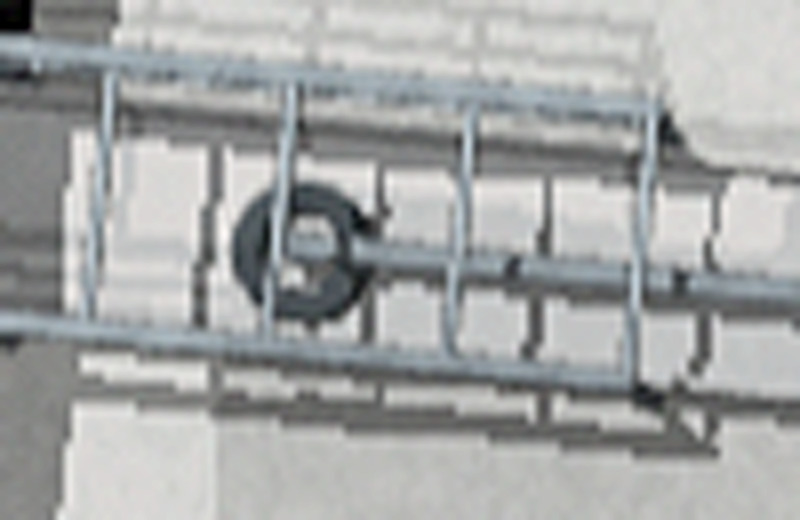

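The hook tip is now inside the collar's hole and nothing is in contact: the force is only the rod's weight, −1.6 N in z. I'll draw it out, fast at first and then feeling for the buffer.

```bash

python3 -m inch '[[[0,0.02,0,0,0,0],[0,0.06,0,0,0,0],[0,0.13,0,0,0,0],[0,0.2,0,0,0,0],[0,0.28,0,0,0,0],[0,0.36,0,0,0,0],[0,0.44,0,0,0,0],[0,0.5,0,0,0,0]]]'
python3 -m inch '[[[0,0.03,0,0,0,0],[0,0.06,0,0,0,0],[0,0.09,0,0,0,0],[0,0.11,0,0,0,0],[0,0.12,0,0,0,0],[0,0.12,0,0,0,0]]]'
python3 - <<'E'
from h import *
im=r.grab_frame('top')[:,:,::-1]
cv2.imwrite('pics/t5c.png',cv2.convertScaleAbs(cv2.resize(im[170:235,210:310],None,fx=8,fy=8,interpolation=cv2.INTER_CUBIC),alpha=1.5))
E
```

```text
clock: 5.73
eef_pos: [558.3, -189.7, 66.4]
tcp_rot: [3.141, -0.0, -0.114]
contact_force: [0.6, 0.8, -1.7]
opening: 0.288
grasp_force: 98.9
clock: 6.23
eef_pos: [556.1, -211.1, 66.3]
tcp_rot: [3.142, -0.0, -0.113]
contact_force: [-0.4, -0.1, -1.6]
opening: 0.291
grasp_force: 98.9
```

View pics/t5c.png

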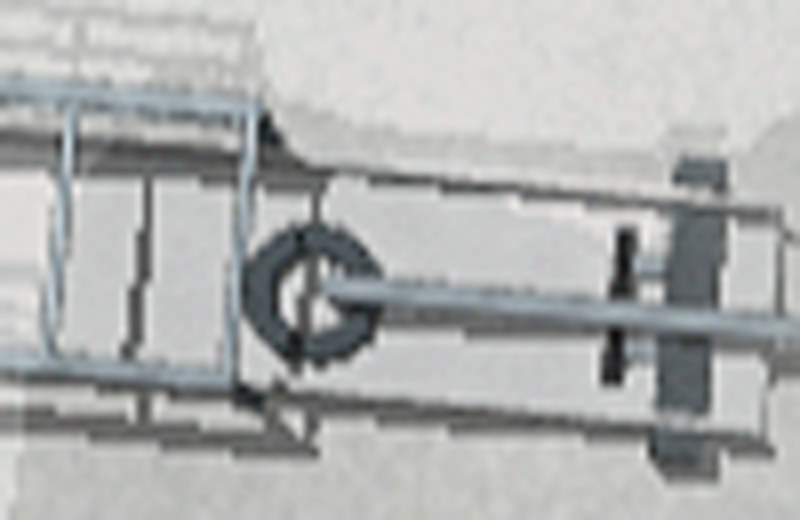

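The crop shows the collar just out of the mouth at (313,292), hooked on the bar, with its leading edge at x=385. The buffer face is at x≈605, which leaves about 61 mm to go. I'll draw 48 mm and then feel.

```bash

python3 -m inch '[[[0,0.03,0,0,0,0],[0,0.08,0,0,0,0],[0,0.13,0,0,0,0],[0,0.18,0,0,0,0],[0,0.22,0,0,0,0],[0,0.24,0,0,0,0],[0,0.24,0,0,0,0],[0,0.24,0,0,0,0]]]'
python3 -m inch '[[[0,0.01,0,0,0,0],[0,0.02,0,0,0,0],[0,0.03,0,0,0,0],[0,0.04,0,0,0,0],[0,0.04,0,0,0,0],[0,0.04,0,0,0,0]]]'
```

```text
clock: 6.95
eef_pos: [550.5, -259.1, 66.2]
tcp_rot: [-3.142, 0.0, -0.114]
contact_force: [-0.2, 0.5, -1.6]
opening: 0.289
grasp_force: 98.9
clock: 7.45
eef_pos: [549.8, -266.7, 66.3]
tcp_rot: [3.142, -0.0, -0.113]
contact_force: [0.1, -0.3, -2.0]
opening: 0.288
grasp_force: 99.0
```

```bash

python3 -m inch '[[[0,0.01,0,0,0,0],[0,0.02,0,0,0,0],[0,0.02,0,0,0,0],[0,0.02,0,0,0,0]]]'
python3 -m inch '[[[0,0.007,0,0,0,0],[0,0.012,0,0,0,0],[0,0.012,0,0,0,0],[0,0.012,0,0,0,0]]]'
```

```text
clock: 7.78
eef_pos: [549.3, -270.8, 66.3]
tcp_rot: [3.141, -0.0, -0.113]
contact_force: [-0.6, -0.2, -2.0]
opening: 0.288
grasp_force: 98.9
clock: 8.12
eef_pos: [549.0, -273.1, 66.3]
tcp_rot: [3.142, -0.0, -0.113]
contact_force: [0.6, -0.0, -1.4]
opening: 0.288
grasp_force: 98.9
```

```bash

python3 -m inch '[[[0,0.004,0,0,0,0],[0,0.008,0,0,0,0],[0,0.008,0,0,0,0],[0,0.008,0,0,0,0]]]'
```

```text
clock: 8.45
eef_pos: [548.8, -274.6, 66.3]
tcp_rot: [3.142, 0.0, -0.113]
contact_force: [-0.5, 0.1, -0.5]
opening: 0.289
grasp_force: 98.9
```

```bash

python3 -m inch '[[[0,0.004,0,0,0,0],[0,0.008,0,0,0,0],[0,0.008,0,0,0,0],[0,0.008,0,0,0,0]]]'
```

```text
clock: 8.78
eef_pos: [548.5, -275.9, 66.2]
tcp_rot: [-3.141, 0.0, -0.113]
contact_force: [-0.7, 2.8, -1.9]
opening: 0.288
grasp_force: 98.8
```

Contact is beginning (2.8 N).

```bash

python3 -m inch '[[[0,0.004,0,0,0,0],[0,0.006,0,0,0,0],[0,0.006,0,0,0,0]]]'; python3 -c "
from h import *
for i in range(4):
  print(r.sense()['contact_force'])"
```

```text
clock: 9.03
eef_pos: [548.2, -277.0, 66.1]
tcp_rot: [-3.141, 0.001, -0.113]
contact_force: [-1.6, 5.3, -1.3]
opening: 0.288
grasp_force: 98.8
[-1.60769822  5.30140635 -1.2999739 ]
[-1.60769822  5.30140635 -1.2999739 ]
[-1.60769822  5.30140635 -1.2999739 ]
[-1.60769822  5.30140635 -1.2999739 ]
```

```bash

python3 -m inch '[[[0,0.003,0,0,0,0],[0,0.006,0,0,0,0],[0,0.006,0,0,0,0]]]'
```

```text
clock: 9.28
eef_pos: [547.8, -277.8, 65.9]
tcp_rot: [-3.14, 0.001, -0.113]
contact_force: [0.1, 7.8, -3.2]
opening: 0.29
grasp_force: 98.8
```

```bash

python3 -m inch '[[[0,0,0,0,0,0],[0,0,0,0,0,0]]]'
```

```text
clock: 9.45
eef_pos: [547.8, -277.7, 65.9]
tcp_rot: [-3.14, 0.001, -0.113]
contact_force: [-0.0, 6.9, -2.2]
opening: 0.286
grasp_force: 98.8
```

```bash

python3 -m inch '[[[0,0.0015,0,0,0,0],[0,0.0015,0,0,0,0],[0,0.0015,0,0,0,0],[0,0.0015,0,0,0,0]]]'
python3 -m inch '[[[0,0,0,0,0,0],[0,0,0,0,0,0],[0,0,0,0,0,0],[0,0,0,0,0,0]]]'
python3 -m inch '[[[0,0,0,0,0,0],[0,0,0,0,0,0],[0,0,0,0,0,0]]]'
```

```text
clock: 9.78
eef_pos: [547.8, -277.9, 65.9]
tcp_rot: [-3.14, 0.001, -0.113]
contact_force: [-1.6, 7.7, -2.2]
opening: 0.289
grasp_force: 98.8
clock: 10.12
eef_pos: [547.8, -277.9, 65.9]
tcp_rot: [-3.14, 0.001, -0.113]
contact_force: [-0.1, 7.4, -3.0]
opening: 0.291
grasp_force: 98.8
clock: 10.37
eef_pos: [547.8, -277.9, 65.9]
tcp_rot: [-3.14, 0.001, -0.113]
contact_force: [-0.1, 6.4, -2.4]
opening: 0.291
grasp_force: 98.8
```

```bash

python3 -m inch '[[[0,0.002,0,0,0,0],[0,0.002,0,0,0,0],[0,0.002,0,0,0,0],[0,0.002,0,0,0,0]]]'
python3 -m inch '[[[0,0,0,0,0,0],[0,0,0,0,0,0],[0,0,0,0,0,0]]]'
python3 -m inch '[[[0,0,0,0,0,0],[0,0,0,0,0,0],[0,0,0,0,0,0]]]'
python3 -m inch '[[[0,0,0,0,0,0],[0,0,0,0,0,0]]]'
```

```text
clock: 10.7
eef_pos: [547.7, -278.2, 65.8]
tcp_rot: [-3.14, 0.002, -0.113]
contact_force: [0.5, 8.1, -2.1]
opening: 0.289
grasp_force: 98.9
clock: 10.95
eef_pos: [547.7, -278.2, 65.9]
tcp_rot: [-3.14, 0.002, -0.113]
contact_force: [-1.3, 7.5, -1.7]
opening: 0.283
grasp_force: 98.9
clock: 11.2
eef_pos: [547.7, -278.2, 65.9]
tcp_rot: [-3.14, 0.002, -0.113]
contact_force: [-0.3, 8.1, -2.5]
opening: 0.286
grasp_force: 98.9
clock: 11.37
eef_pos: [547.7, -278.2, 65.8]
tcp_rot: [-3.14, 0.002, -0.113]
contact_force: [-0.3, 8.2, -2.0]
opening: 0.289
grasp_force: 98.9
```

I held about 8 N for more than 0.6 s. Next I'll ease off, centre the hook in the hole and lift out.

```bash

python3 -m inch '[[[0,-0.01,0,0,0,0],[0,-0.02,0,0,0,0],[0,-0.035,0,0,0,0],[0,-0.05,0,0,0,0],[0,-0.05,0,0,0,0],[0,-0.05,0,0,0,0]]]'
python3 -m inch '[[[0,0,-0.02,0,0,0],[0,0,-0.05,0,0,0],[0,0,-0.1,0,0,0],[0,0,-0.15,0,0,0],[0,0,-0.2,0,0,0],[0,0,-0.25,0,0,0],[0,0,-0.25,0,0,0]]]'
python3 - <<'E'
from h import *
im=r.grab_frame('top')[:,:,::-1]
cv2.imwrite('pics/t6.png',cv2.convertScaleAbs(im,alpha=1.5))
E
```

```text
clock: 11.87
eef_pos: [549.7, -269.5, 66.5]
tcp_rot: [3.141, -0.001, -0.113]
contact_force: [0.5, -0.3, -0.6]
opening: 0.288
grasp_force: 98.9
clock: 12.45
eef_pos: [550.8, -270.1, 119.3]
tcp_rot: [3.14, -0.004, -0.113]
contact_force: [0.7, -0.4, -1.4]
opening: 0.288
grasp_force: 98.9
```

View pics/t6.png

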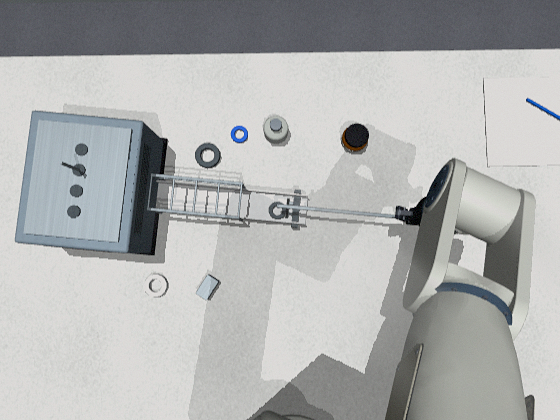

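That top view shows the collar at (278,211), lying in the gutter in front of the buffer, with the hook lifted clear above it. The bystanders are unmoved. I'll stand the rod on the free bench nearer the robot.

```bash
python3 -c "
from h import *
go(440,-260,119,-1.3)"
```

```text
shift [-0.5538  0.0135 -0.0062] turn [ 0.0004 -0.0009 -0.0288]
```

```bash

python3 -m inch '[[[-0.1,0.01,0,0,0,-0.005],[-0.25,0.0135,0,0,0,-0.015],[-0.4,0.0135,0,0,0,-0.0288],[-0.5,0.0135,0,0,0,-0.0288],[-0.554,0.0135,0,0,0,-0.0288],[-0.554,0.0135,0,0,0,-0.0288],[-0.554,0.0135,0,0,0,-0.0288]]]'
python3 -c "
from h import *
go(440,-260,47,-1.3)"
```

```text
clock: 13.08
eef_pos: [439.7, -259.9, 116.6]
tcp_rot: [3.141, -0.001, -0.023]
contact_force: [0.3, 0.1, -0.5]
opening: 0.288
grasp_force: 98.9
shift [1.300e-03 3.000e-04 3.478e-01] turn [ 0.0002 -0.0004 -0.0002]
```

```bash

python3 -m inch '[[[0,0,0.1,0,0,0],[0,0,0.2,0,0,0],[0,0,0.28,0,0,0],[0,0,0.325,0,0,0],[0,0,0.348,0,0,0],[0,0,0.348,0,0,0],[0,0,0.348,0,0,0]]]'
python3 -m inch '[[[0,0,0.004,0,0,0],[0,0,0.006,0,0,0],[0,0,0.006,0,0,0]]]'
```

```text
clock: 13.67
eef_pos: [439.9, -259.8, 46.9]
tcp_rot: [3.141, -0.001, -0.022]
contact_force: [0.9, 0.8, -1.2]
opening: 0.287
grasp_force: 99.0
clock: 13.92
eef_pos: [439.3, -259.7, 45.9]
tcp_rot: [3.141, -0.001, -0.023]
contact_force: [-0.6, 1.2, -1.4]
opening: 0.289
grasp_force: 99.0
```

```bash

python3 -m inch '[[[0,0,0.003,0,0,0],[0,0,0.005,0,0,0],[0,0,0.005,0,0,0]]]'
```

```text
clock: 14.17
eef_pos: [439.3, -259.6, 45.3]
tcp_rot: [3.141, -0.001, -0.023]
contact_force: [-2.2, 0.9, 8.3]
opening: 0.285
grasp_force: 100.5
```

```bash

python3 -m inch '[[[0,0,0.002,0,0,0],[0,0,0.003,0,0,0],[0,0,0.003,0,0,0]]]'
```

```text
clock: 14.42
eef_pos: [439.4, -259.7, 45.2]
tcp_rot: [3.141, -0.001, -0.023]
contact_force: [-3.7, 2.7, 16.1]
opening: 0.288
grasp_force: 101.6
```

```bash

python3 -m inch '[[[0,0,-0.004,0,0,0],[0,0,-0.004,0,0,0]]]'
python3 -m inch '[[[0,0,0,0,0,0],[0,0,0,0,0,0],[0,0,0,0,0,0],[0,0,0,0,0,0],[0,0,0,0,0,0],[0,0,0,0,0,0]]]' 0.7
python3 -m inch '[[[0,0,-0.05,0,0,0],[0,0,-0.12,0,0,0],[0,0,-0.2,0,0,0],[0,0,-0.4,0,0,0],[0,0,-0.6,0,0,0],[0,0,-0.75,0,0,0],[0,0,-0.75,0,0,0],[0,0,-0.75,0,0,0]]]'
python3 - <<'E'
from h import *
s=r.sense();im=r.grab_frame('wrist');c=cam('wrist',s);g=im.max(2)
print(s['eef_pos'],proj(c,(439.3,-259.7,75)),proj(c,(439.3,-259.7,0)))
m=(g<45).astype(np.uint8)
for q in cv2.connectedComponentsWithStats(m)[2][1:]:
    if q[4]>150:print("dark",q)
# rod in side view: dark handle
si=cam('side');print('side expect',proj(si,(439.3,-259.7,37.5)),proj(si,(446,30,26)))
g2=r.grab_frame('side').max(2)
for q in cv2.connectedComponentsWithStats((g2<40).astype(np.uint8))[2][1:]:
    if q[4]>150:print("side dark",q)
# collar in top view
t=r.grab_frame('top');a=t[190:230,258:300].max(2);ys,xs=np.where((a>25)&(a<75));
n,l,st,ce=cv2.connectedComponentsWithStats(((a<85)).astype(np.uint8))
T=cam('top')
for q,e in zip(st[1:],ce[1:]):
    if q[4]>40:print("top",q,ray(T,(e[0]+258,e[1]+190),32))
E
```

```text
clock: 14.58
eef_pos: [439.4, -259.7, 45.3]
tcp_rot: [3.141, -0.001, -0.023]
contact_force: [-1.9, 2.0, 8.4]
opening: 0.289
grasp_force: 100.2
clock: 15.08
eef_pos: [438.9, -259.5, 44.6]
tcp_rot: [-3.141, 0.0, -0.023]
contact_force: [-0.2, -0.2, -0.2]
opening: 0.85
grasp_force: 0.0
clock: 15.75
eef_pos: [440.1, -260.2, 197.3]
tcp_rot: [3.139, -0.004, -0.023]
contact_force: [-0.2, -0.2, -1.0]
opening: 0.851
grasp_force: 0.0
[ 440.10908713 -260.15578546  197.34456019] [278.31856562 205.33937771] [278.32187251 184.32343667]
dark [ 262  173   32   48 1407]
dark [    0   273   560   147 36871]
side expect [271.24280704 359.78780119] [214.52032891 244.64279534]
side dark [236 161  32  23 225]
side dark [ 239  249   56   49 1090]
side dark [264 353  16  23 208]
top [  0   2  42  30 214] [585.8481386  -12.82646336  32.        ]
top [ 11   8  21  21 227] [577.22727672  15.61022009  32.        ]
top [ 0 30 42 10 83] [545.52583961   8.09861822  32.        ]
```

```bash
python3 -c "
from rig import r
print(r.sign_off())"
```

```text
the job is handed in; nothing more can be done
None
```

The job is handed in at about 16 s: I drew the collar out against the buffer and held about 8 N for over half a second, and final camera checks show it lying in the gutter, with the rod standing on the bench about 100 mm from the gutter.

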